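Release the latched station key of the UV lamp's control unit

TASK

One of the four identical keys on the lamp's control unit has been left latched down. Go along the row from the robot's left to its right and tap every key lightly with the fingertips to feel which one does not give, then press that key firmly in and let go, so that it springs up level with the others. Do not latch any other key, never ram them (60 N or more), and leave everything standing around where it is.

Things in the scene. Friction and masses are not known exactly. Their poses are not given: they have to be found in the camera images.
- control_unit: The lamp's desk control unit, screwed down: flat blue casing, pale lid plate, 190 mm deep (x) by 280 wide (y); deck 62 mm above the table. Origin: centre of its underside; its front (-x) faces the robot within 0.35 rad. The key row lies along y at x = -45 mm on a black panel; behind it, at x = +45 mm, a timer knob (18 mm high), green rocker, pilot lamp and fuse cap, of no use here
- key_1: Key 1 of 4, counted from the robot's left (+y) to its right: identical ivory caps 32 x 32 mm, 50 mm from centre to centre, pressed straight down. Origin: a fixed point on the deck (z 62 mm) under the cap's middle; z up; it does not move with the cap. An up key's top is 15 mm above the deck, the latched one's about 10 mm, a key's at its stop 5.5 mm
- key_2: Key 2 of 4, counted from the robot's left (+y) to its right: identical ivory caps 32 x 32 mm, 50 mm from centre to centre, pressed straight down. Origin: a fixed point on the deck (z 62 mm) under the cap's middle; z up; it does not move with the cap. An up key's top is 15 mm above the deck, the latched one's about 10 mm, a key's at its stop 5.5 mm
- key_3: Key 3 of 4, counted from the robot's left (+y) to its right: identical ivory caps 32 x 32 mm, 50 mm from centre to centre, pressed straight down. Origin: a fixed point on the deck (z 62 mm) under the cap's middle; z up; it does not move with the cap. An up key's top is 15 mm above the deck, the latched one's about 10 mm, a key's at its stop 5.5 mm
- key_4: Key 4 of 4, counted from the robot's left (+y) to its right: identical ivory caps 32 x 32 mm, 50 mm from centre to centre, pressed straight down. Origin: a fixed point on the deck (z 62 mm) under the cap's middle; z up; it does not move with the cap. An up key's top is 15 mm above the deck, the latched one's about 10 mm, a key's at its stop 5.5 mm
- latch_a (a joint): Travel (m) of the push-push switch under one of the keys: 0 up, 0.005 latched, 0.0095 hard stop. Just one of latch_a to latch_d starts latched; which switch sits under which key changes every time and is not told. For all keys: An up key starts to give at 1.5 N, sinks about 2 mm at 3 N, 4.5 mm at 5 N, 7 mm at 7 N; pushed in beyond about 6.5 mm and let go, it latches at 5 mm
- latch_b (a joint): Travel (m) of the push-push switch under one of the keys: 0 up, 0.005 latched, 0.0095 hard stop. Just one of latch_a to latch_d starts latched; which switch sits under which key changes every time and is not told. For all keys: The latched key does not give below 5 N; pushed 1.8 mm or more below its latched level (7 N) and let go, it springs up
- latch_c (a joint): Travel (m) of the push-push switch under one of the keys: 0 up, 0.005 latched, 0.0095 hard stop. Just one of latch_a to latch_d starts latched; which switch sits under which key changes every time and is not told. For all keys: Any key meets a hard stop 9.5 mm in, at about 10 N
- latch_d (a joint): Travel (m) of the push-push switch under one of the keys: 0 up, 0.005 latched, 0.0095 hard stop. Just one of latch_a to latch_d starts latched; which switch sits under which key changes every time and is not told. For all keys: Keys are quick: up within 0.1 s of letting go
- sandglass_1: Sand-glass with cream end discs, 40 mm across and 75 mm tall, standing on the right of the control unit's rear deck (z 62 mm). Leave it alone. Origin: centre of its underside
- sandglass_2: Sand-glass with dark blue end discs, 40 mm across and 75 mm tall, standing on the table right of the control unit. Leave it alone. Origin: centre of its underside
- nozzle_1: Ivory cone-shaped treatment tube, 113 mm tall on a 44 mm foot, standing left of the control unit. Leave it alone. Origin: centre of its underside
- nozzle_2: Cream cone-shaped treatment tube, 113 mm tall on a 44 mm foot, standing left of the control unit, farther back. Leave it alone. Origin: centre of its underside
- spray_bottle: White closed bottle, 56 mm across and 150 mm tall, behind the control unit. Leave it alone. Origin: centre of its underside
- steel_dish: Steel bowl, 90 mm across and 35 mm tall, behind the control unit. Leave it alone. Origin: centre of its underside
- carton: White and green carton, 60 x 110 x 46 mm high, right of the control unit. Leave it alone. Origin: centre of its underside
- goggles: Black goggles with two dark green lenses, 144 x 54 x 25 mm high, lying in front of the control unit. Leave them alone. Origin: centre of its underside

How it is judged:
By the outcome, as a careful person would: the job done as asked, in the order asked, and still so for the second after the job is handed in, with the robot touching nothing.
It also fails if it takes over 48 s, if anything falls off the work surface, if the arm or the gripper's body presses on something with over 40 N, if the wrist force passes 120 N, or if a joint passes its speed limit or range.

ROBOT

A 7-joint arm with a two-finger parallel gripper is mounted at the origin on the work surface. World frame = base frame: x ahead of the robot, y to its left, z up, the work surface at z = 0. Lengths are in m, angles in rad, forces in N, time in s.
With the tool pointing down it reaches from about 0.4 to 0.85 m from the base axis. Payload 10.4 kg.
Tool frame: the origin (TCP) lies midway between the tips of the shut fingers; the grasp point (between the pads) lies 19 mm behind it; z points along the fingers, y is the direction in which the jaws open and shut (so a half turn about z gives the same grasp; the last joint's range is limited). The gripper opens to 87 mm and grips with 3 to 60 N. Pads are 19 mm wide; open, the fingers measure 117 mm over their backs; the gripper's body (75 mm by 190 mm) begins 51 mm behind the grasp point.
Start: joints at [1.301, 0.332, -0.065, 1.46, 0.022, 1.35, -0.088], TCP at [0.153, -0.606, 0.223] pointing down, gripper open.
Joint ranges: [-2.6, 2.6], [-0.5, 2.12], [-1.47, 1.34], [0.16, 2.42], [-1.27, 4.41], [0.06, 2.06], [-2.6, 2.6]. Speed limits (rad/s): [2.22, 2.22, 2.79, 2.79, 3.14, 3.14, 3.14].

INTERFACE

Orientations are given as a rotation vector (axis times angle).
In Python, from station import * gives the robot as it stands. The module is installed in compiled form; this text tells all that it offers.
- The arm moves only by the tool arm_command, never from a script. Its argument "moves" is a list of rows, each an object with "gripper": the opening, from 0 (shut) to 1 (fully open); "linear": the shift along the tool's x, y, z in m, a list of three; "rotation": the turn, a rotation vector about the tool's x, y, z in rad, a list of three. In form: [{"gripper": gripper, "linear": [tx, ty, tz], "rotation": [wx, wy, wz]}, ...]. A call has 1 to 5 rows; each row shifts and turns the commanded pose from where the row before left it, along the tool's axes as they then stand; what a row does not reach is not made up. A row lasts 1/8 s, in which the tool goes at most 62.5 mm and 10.7 degrees, less where a joint would pass 70% of its speed; a pose out of reach is approached as far as the arm can. A call is refused whole if a number of a shift passes 0.0625 or a number of a turn 0.188, either way. A call with a gripper value outside its range is refused whole. The fingers move at their own pace and stop on an object; "grip_force" is the grip in N (left out, the last holds). Time passes only in rows, so rows that do not move let the fingers close. It gives the time, the measured TCP pose, the force and the opening at its end, in the units of the state.
- read_state(): the state, without advancing time (a new reading comes with each control period).
- snapshot(name): name is "side" or "top"; returns the picture (420x560x3 uint8, blue, green, red); there is no depth.
- camera_params(name): a dict with "fx", "fy", "cx", "cy" (pixels), "k1" (the pictures are not rectified: a ray, as slopes to the right and down, at radius r is drawn at 1 + k1 r^2 times it, then the intrinsics apply), "rvec" (rotation vector, rad) and "tvec" (3), from world to camera coordinates, as OpenCV has them. Camera axes: x right, y down, z forward; pixel columns grow to the right and rows downward; lengths in m; the calibration is good to about 2 mm. A picture is of the moment at which its call begins. camera_params takes no time and is no camera call.
- hand_in(): hands the job in, once; it reports no verdict.
The state is a dict: "time": time; "joints": joint angles; "dq": joint speeds; "effort": joint torques, N m; "tcp_pos": TCP position; "tcp_rot": TCP orientation; "wrist_force": force on the tool from outside, world axes, zero at the start; "moment": the same for the moment, N m; "opening": finger opening in m.
Only numpy, scipy, OpenCV 4.12 (cv2) and the standard library are available. Lean on these libraries where they do the work, as an engineer would, in place of code of your own. Each camera call takes 0.05 s, during which the arm holds its last target.

## Working session

There is one attempt and no reset: what is moved stays moved. The work goes in short steps, Python scripts to look and compute and a tool call to move; the robot and the scene stay as the last step left them, time stands still between calls to the robot, and variables do not carry over. Pictures are saved under pics/ and viewed, and the job is handed in when it is done.

Besides the shell and the picture viewer there is one more tool, called after "Call:" as name(argument=value, ...), one argument or row to a line, values as JSON. arm_command: Moves the arm, as the interface text tells. Its arguments: {"type":"object","properties":{"moves":{"type":"array"},"grip_force":{"type":"number"}},"required":["moves"]}

```bash
mkdir -p pics; python3 - <<'E'
from station import *
import cv2
for n in("top","side"):
    cv2.imwrite(f"pics/{n}0.png",snapshot(n)); print(n,camera_params(n))
s=read_state(); print(s)
E
```

```text
top {'fx': 527.1898511538948, 'fy': 527.1898511538948, 'cx': 290.3298588168557, 'cy': 214.59024878195598, 'k1': -0.1907658729284405, 'rvec': array([ 2.13079192, -2.09840971,  0.20535977]), 'tvec': array([0.03146441, 0.56478819, 1.26590394])}
side {'fx': 430.5467331949442, 'fy': 430.5467331949442, 'cx': 278.8114061883745, 'cy': 214.7548188818515, 'k1': -0.07182448628328707, 'rvec': array([ 2.26314486, -0.20473285,  0.07111367]), 'tvec': array([-0.54389208,  0.15038891,  0.84678214])}
{'time': 0.1, 'joints': array([ 1.30138502,  0.33287103, -0.06474973,  1.46085255,  0.02161436,
        1.3499158 , -0.08848453]), 'dq': array([-1.63737123e-05,  5.74750604e-04, -7.41023766e-04, -1.90529560e-03,
        7.18969147e-04, -3.23320353e-04, -8.95463286e-04]), 'effort': array([ 1.52258013e-03, -6.24548435e+01,  2.44270416e-02, -3.90717030e+01,
       -6.15483709e-02,  3.65478289e-02,  1.47969308e-05]), 'tcp_pos': array([ 0.15262961, -0.60571202,  0.22179698]), 'tcp_rot': array([-3.11636346e+00, -3.86675156e-01,  3.51073404e-04]), 'wrist_force': array([-1.09381539, -0.04041247, -0.49170531]), 'moment': array([ 0.00822888, -0.00631463,  0.0282075 ]), 'opening': 0.08682286809441649}
```

View pics/top0.png

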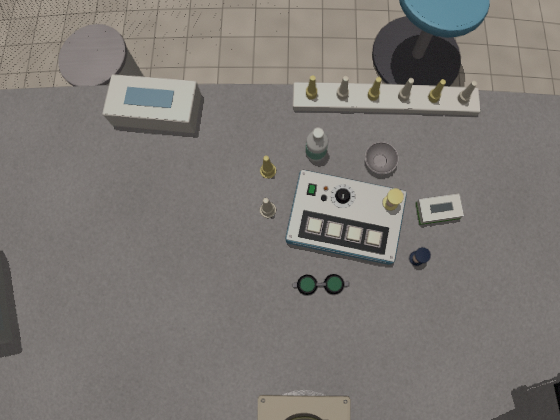

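View pics/side0.png

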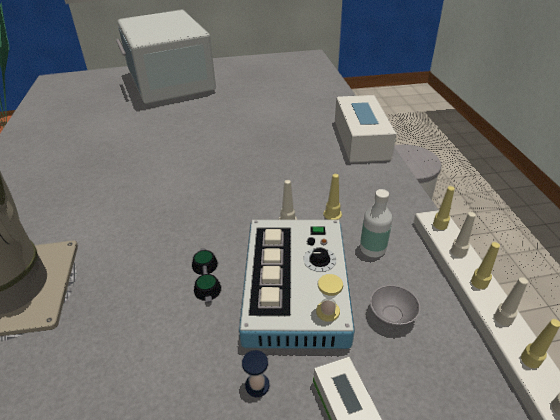

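The top view shows four ivory caps on the black panel, at about (315,226), (334,230), (354,234) and (374,238). Robot left is image left. The side view shows the caps at about (273,237) to (270,297).

```bash
cat > h.py <<'E'
from station import *
import cv2, numpy as np
def K(n):
    c=camera_params(n); R=cv2.Rodrigues(np.array(c['rvec']))[0]; return c,R,np.array(c['tvec'])
def ray(n,uv):
    c,R,t=K(n); Km=np.array([[c['fx'],0,c['cx']],[0,c['fy'],c['cy']],[0,0,1]])
    p=cv2.undistortPoints(np.array([[uv]],float),Km,np.array([c['k1'],0,0,0,0.]))[0,0]
    # refine fixed-point
    q=np.array([(uv[0]-c['cx'])/c['fx'],(uv[1]-c['cy'])/c['fy']]); s=q.copy()
    for _ in range(50): s=q/(1+c['k1']*(s@s))
    return -R.T@t, R.T@np.array([s[0],s[1],1])
def plane(n,uv,z):
    o,d=ray(n,uv); return o+d*(z-o[2])/d[2]
def tri(a,b):
    o1,d1=ray("top",a);o2,d2=ray("side",b)
    A=np.c_[d1,-d2]; k=np.linalg.lstsq(A,o2-o1,rcond=None)[0]
    p,q=o1+k[0]*d1,o2+k[1]*d2; return (p+q)/2,np.linalg.norm(p-q)
E
python3 - <<'E'
from h import *
t=cv2.imread('pics/top0.png');s=cv2.imread('pics/side0.png')
cv2.imwrite('pics/top0c.png',cv2.resize(t[165:305,250:470],None,fx=3.6,fy=3.6,interpolation=cv2.INTER_CUBIC))
cv2.imwrite('pics/side0c.png',cv2.resize(s[210:350,190:370],None,fx=4.2,fy=4.2,interpolation=cv2.INTER_CUBIC))
def caps(im,roi,th):
    x0,y0,x1,y1=roi
    g=cv2.cvtColor(im,cv2.COLOR_BGR2GRAY)[y0:y1,x0:x1]
    m=(g>th).astype(np.uint8)
    n,l,st,c=cv2.connectedComponentsWithStats(m)
    r=[(c[i]+[x0,y0],st[i]) for i in range(1,n) if 60<st[i][4]<700]
    return r
for th in (110,140,170,190):
  for nm,im,roi in(("top",t,(295,205,392,260)),("side",s,(252,225,292,318))):
    print(th,nm,[(np.round(c,1).tolist(),st[2:].tolist()) for c,st in caps(im,roi,th)])
E
```

```text
110 top [([314.0, 224.9], [19, 18, 223]), ([333.6, 229.2], [18, 18, 223]), ([353.7, 232.9], [18, 18, 208]), ([373.7, 236.8], [16, 18, 199]), ([312.1, 255.7], [52, 11, 300])]
110 side [([270.6, 260.5], [40, 93, 437]), ([272.7, 236.1], [20, 17, 255]), ([271.8, 255.2], [22, 16, 291]), ([270.7, 274.2], [22, 19, 324]), ([269.5, 296.1], [24, 21, 381])]
140 top [([314.2, 224.5], [14, 15, 152]), ([333.9, 229.0], [14, 14, 150]), ([354.0, 232.8], [15, 14, 153]), ([373.9, 237.1], [15, 14, 155])]
140 side [([271.7, 261.5], [40, 93, 374]), ([272.5, 234.1], [16, 11, 174]), ([271.6, 254.4], [17, 12, 191]), ([270.6, 272.1], [18, 13, 228]), ([269.5, 294.0], [20, 15, 269])]
170 top [([313.9, 224.4], [13, 13, 127]), ([333.8, 229.0], [13, 13, 125]), ([353.8, 232.8], [13, 13, 124]), ([373.6, 236.9], [13, 13, 125])]
170 side [([271.3, 257.3], [40, 93, 312]), ([272.5, 234.0], [16, 11, 161]), ([271.8, 254.1], [16, 11, 170]), ([270.7, 272.0], [17, 13, 210]), ([269.7, 293.8], [18, 14, 235])]
190 top []
190 side [([261.9, 233.5], [40, 40, 170]), ([272.5, 233.9], [14, 11, 135]), ([272.0, 254.1], [15, 11, 163]), ([270.7, 272.0], [16, 13, 200]), ([269.8, 293.7], [17, 14, 228])]
```

```bash
ls pics
```

```text
side0.png
side0c.png
top0.png
top0c.png
```

View pics/top0c.png

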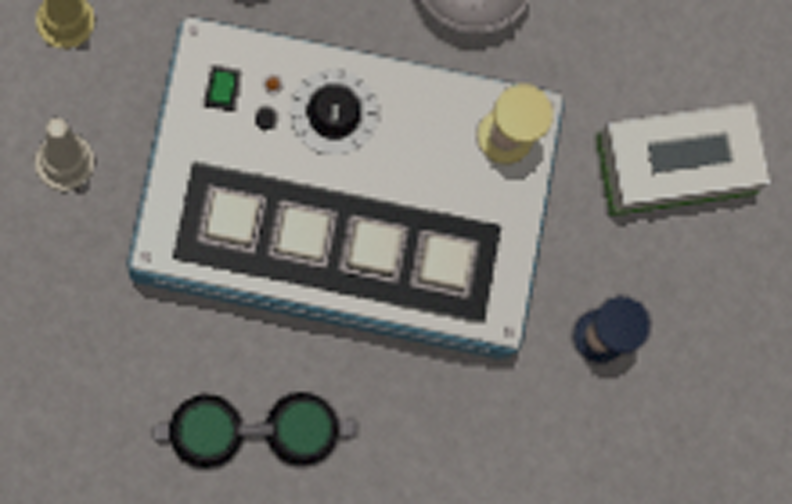

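View pics/side0c.png

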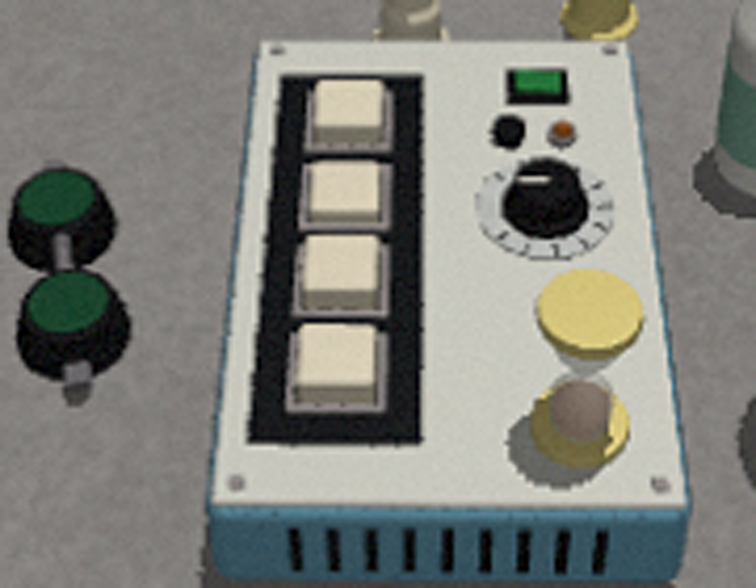

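The crops show all four caps clearly. In the side view, key 2 (second from the top, at about (272,254) in the full picture) shows less wall and looks lower. That's only a hint, so I'll still tap every key.

```bash
python3 - <<'E'
from h import *
T=[(313.9,224.4),(333.8,229.0),(353.8,232.8),(373.6,236.9)]
S=[(272.5,234),(271.8,254.1),(270.7,272),(269.7,293.8)]
P=[]
for a,b in zip(T,S):
    p,e=tri(a,b); q=plane("top",a,.077); r=plane("side",b,.077); P.append(q); print(p.round(4),round(e,4),q.round(4),r.round(4))
P=np.array(P); print(np.diff(P,axis=0).round(4))
for n,uv in(("top",(300,174)),("top",(406,191)),("top",(287,242)),("top",(394,261))): print(plane(n,uv,.062).round(4))
R=cv2.Rodrigues(read_state()['tcp_rot'])[0]; print(R.round(3))
E
```

```text
[ 0.5372 -0.0184  0.0753] 0.001 [ 0.5363 -0.0184  0.077 ] [ 0.5374 -0.0202  0.077 ]
[ 0.5275 -0.0679  0.0701] 0.0013 [ 0.5256 -0.0674  0.077 ] [ 0.5272 -0.0746  0.077 ]
[ 0.5177 -0.1169  0.075 ] 0.0012 [ 0.5168 -0.1167  0.077 ] [ 0.5181 -0.1186  0.077 ]
[ 0.5082 -0.1659  0.0749] 0.0013 [ 0.5072 -0.1656  0.077 ] [ 0.5086 -0.1675  0.077 ]
[[-0.0108 -0.049   0.    ]
 [-0.0088 -0.0493  0.    ]
 [-0.0096 -0.0489  0.    ]]
[0.6686 0.0172 0.062 ]
[ 0.6287 -0.2531  0.062 ]
[0.4939 0.0472 0.062 ]
[ 0.4498 -0.2182  0.062 ]
[[ 0.97   0.244 -0.   ]
 [ 0.244 -0.97   0.001]
 [-0.    -0.001 -1.   ]]
```

Call:
arm_command(
  moves=[
    {"gripper": 0,"linear": [0.036,-0.034,0],"rotation": [0,0,0.0886]},
    {"gripper": 0,"linear": [0.033,-0.037,0],"rotation": [0,0,0.0886]},
    {"gripper": 0,"linear": [0.03,-0.04,0],"rotation": [0,0,0.0886]},
    {"gripper": 0,"linear": [0.026,-0.043,0],"rotation": [0,0,0.0886]},
    {"gripper": 0,"linear": [0.022,-0.045,0],"rotation": [0,0,0.0886]},
  ],
  grip_force=20,
)

```text
time: 0.72
tcp_pos: [0.2873, -0.3941, 0.2223]
tcp_rot: [-3.126, 0.312, 0.0]
wrist_force: [-0.5, -0.2, 0.9]
opening: 0.045
```

```bash
cat > g.py <<'E'
from h import *
import sys
KEYS=np.array([[.5368,-.0184],[.527,-.0677],[.5172,-.1168],[.5077,-.1657]])
def go(k,z):
    s=read_state(); R=cv2.Rodrigues(s['tcp_rot'])[0]
    d=np.r_[KEYS[k-1],z]-s['tcp_pos']
    ex=np.array([.981,-.193,0]);ez=np.array([0,0,-1.]);ey=np.cross(ez,ex)
    rv=cv2.Rodrigues(R.T@np.c_[ex,ey,ez])[0].ravel()
    print('t',s['time'],'tcp',s['tcp_pos'].round(4),'tool delta',(R.T@d).round(4),'rot',rv.round(4),'F',s['wrist_force'].round(2),'open',s['opening'],'q',s['joints'].round(2))
go(int(sys.argv[1]),float(sys.argv[2]))
E
python3 g.py 1 .12
```

```text
t 0.725 tcp [ 0.2873 -0.3941  0.2223] tool delta [ 0.1703 -0.4175  0.1023] rot [-0.0001  0.0003 -0.0047] F [-0.47 -0.17  0.86] open 0.044970235036831924 q [ 1.04  0.04 -0.2   1.8   0.01  1.3  -0.93]
```

Call:
arm_command(
  moves=[
    {"gripper": 0,"linear": [0.021,-0.052,0],"rotation": [0,0,0]},
    {"gripper": 0,"linear": [0.021,-0.052,0],"rotation": [0,0,0]},
    {"gripper": 0,"linear": [0.021,-0.052,0],"rotation": [0,0,0]},
    {"gripper": 0,"linear": [0.021,-0.052,0],"rotation": [0,0,0]},
    {"gripper": 0,"linear": [0.021,-0.052,0],"rotation": [0,0,-0.004]},
  ],
)

```text
time: 1.35
tcp_pos: [0.4409, -0.1596, 0.2225]
tcp_rot: [3.127, -0.302, -0.0]
wrist_force: [0.4, -0.3, -1.0]
opening: 0.0018
```

Call:
arm_command(
  moves=[
    {"gripper": 0,"linear": [0.021,-0.052,0.02],"rotation": [0,0,0]},
    {"gripper": 0,"linear": [0.021,-0.052,0.02],"rotation": [0,0,0]},
    {"gripper": 0,"linear": [0.021,-0.052,0.02],"rotation": [0,0,0]},
    {"gripper": 0,"linear": [0,0,0.02],"rotation": [0,0,0]},
    {"gripper": 0,"linear": [0,0,0],"rotation": [0,0,0]},
  ],
)

```text
time: 1.98
tcp_pos: [0.5309, -0.0198, 0.1409]
tcp_rot: [-3.127, 0.3, 0.006]
wrist_force: [0.4, 0.2, 0.6]
opening: 0.0004
```

```bash
python3 g.py 1 .09; python3 - <<'E'
from h import *
im=snapshot("side"); cv2.imwrite('pics/side1c.png',cv2.resize(im[130:350,180:380],None,fx=2.7,fy=2.7,interpolation=cv2.INTER_CUBIC))
E
```

```text
t 1.975 tcp [ 0.5309 -0.0198  0.1409] tool delta [ 0.0057 -0.0025  0.0509] rot [0.0002 0.0036 0.003 ] F [0.37 0.15 0.63] open 0.00044166190918475156 q [ 0.51  0.25 -0.63  1.78  0.16  1.16 -1.93]
```

View pics/side1c.png

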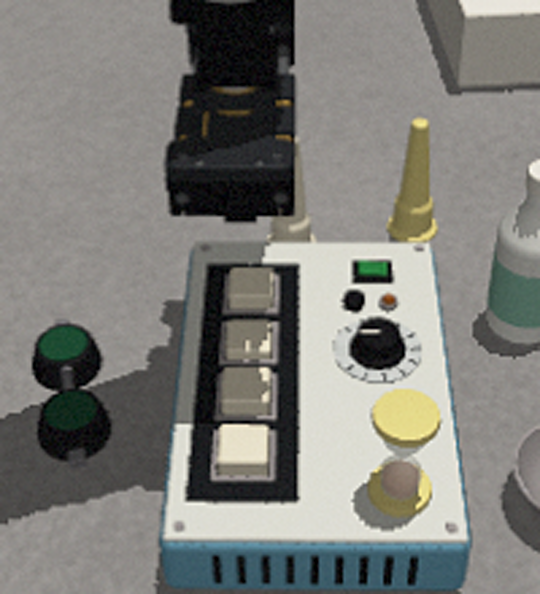

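The gripper is shut and stands above key 1, clear of the nozzle. Next I align it and approach in small steps.

Call:
arm_command(
  moves=[
    {"gripper": 0,"linear": [0.0057,-0.0025,0.02],"rotation": [0,0.0036,0.003]},
    {"gripper": 0,"linear": [0,0,0.02],"rotation": [0,0,0]},
    {"gripper": 0,"linear": [0,0,0.014],"rotation": [0,0,0]},
    {"gripper": 0,"linear": [0,0,0],"rotation": [0,0,0]},
    {"gripper": 0,"linear": [0,0,0],"rotation": [0,0,0]},
  ],
)

```text
time: 2.65
tcp_pos: [0.5387, -0.019, 0.0895]
tcp_rot: [3.126, -0.307, 0.008]
wrist_force: [0.1, 0.1, 0.5]
opening: 0.0007
```

```bash
python3 g.py 1 .077
```

```text
t 2.65 tcp [ 0.5387 -0.019   0.0895] tool delta [-0.0021 -0.0002  0.0125] rot [ 0.0001 -0.0049 -0.0013] F [0.12 0.11 0.55] open 0.0006930504211074108 q [ 0.49  0.32 -0.62  1.82  0.22  1.06 -1.98]
```

Call:
arm_command(
  moves=[
    {"gripper": 0,"linear": [-0.002,0,0.006],"rotation": [0,0,0]},
    {"gripper": 0,"linear": [0,0,0.003],"rotation": [0,0,0]},
    {"gripper": 0,"linear": [0,0,0.002],"rotation": [0,0,0]},
    {"gripper": 0,"linear": [0,0,0],"rotation": [0,0,0]},
  ],
)

```text
time: 3.15
tcp_pos: [0.5363, -0.0184, 0.0775]
tcp_rot: [3.126, -0.306, 0.005]
wrist_force: [-1.3, -0.5, 0.2]
opening: 0.0005
```

Call:
arm_command(
  moves=[
    {"gripper": 0,"linear": [0,0,0.0015],"rotation": [0,0,0]},
    {"gripper": 0,"linear": [0,0,0],"rotation": [0,0,0]},
  ],
)

```text
time: 3.4
tcp_pos: [0.5364, -0.0184, 0.0761]
tcp_rot: [3.126, -0.306, 0.006]
wrist_force: [-0.8, 0.7, 2.3]
opening: 0.0004
```

Call:
arm_command(
  moves=[
    {"gripper": 0,"linear": [0,0,0.0015],"rotation": [0,0,0]},
    {"gripper": 0,"linear": [0,0,0],"rotation": [0,0,0]},
  ],
)

```text
time: 3.65
tcp_pos: [0.5364, -0.0184, 0.0748]
tcp_rot: [3.126, -0.306, 0.006]
wrist_force: [-2.4, 0.2, 5.5]
opening: 0.0007
```

```bash
python3 - <<'E'
from station import *
for i in range(3):
    s=read_state(); print(s['time'],s['tcp_pos'].round(4),s['wrist_force'].round(2))
E
```

```text
3.65 [ 0.5364 -0.0184  0.0748] [-2.37  0.17  5.53]
3.65 [ 0.5364 -0.0184  0.0748] [-2.37  0.17  5.53]
3.65 [ 0.5364 -0.0184  0.0748] [-2.37  0.17  5.53]
```

Call:
arm_command(
  moves=[
    {"gripper": 0,"linear": [0,0,0],"rotation": [0,0,0]},
  ],
)

```text
time: 3.78
tcp_pos: [0.5364, -0.0183, 0.0748]
tcp_rot: [3.126, -0.306, 0.006]
wrist_force: [-0.4, -0.7, 5.6]
opening: 0.0002
```

Call:
arm_command(
  moves=[
    {"gripper": 0,"linear": [0,0,0.001],"rotation": [0,0,0]},
    {"gripper": 0,"linear": [0,0,0],"rotation": [0,0,0]},
  ],
)

```text
time: 4.03
tcp_pos: [0.5366, -0.0183, 0.0742]
tcp_rot: [3.126, -0.306, 0.007]
wrist_force: [-4.3, -0.2, 12.6]
opening: 0.0003
```

```bash
python3 - <<'E'
from h import *
s=read_state();print(s['wrist_force'].round(2),s['moment'].round(3))
im=snapshot("side"); cv2.imwrite('pics/side2c.png',cv2.resize(im[150:350,180:380],None,fx=2.9,fy=2.9,interpolation=cv2.INTER_CUBIC))
im=snapshot("top"); cv2.imwrite('pics/top2c.png',cv2.resize(im[145:305,230:440],None,fx=3.6,fy=3.6,interpolation=cv2.INTER_CUBIC))
E
```

```text
[-4.33 -0.18 12.65] [-0.055  1.06  -0.013]
```

View pics/side2c.png

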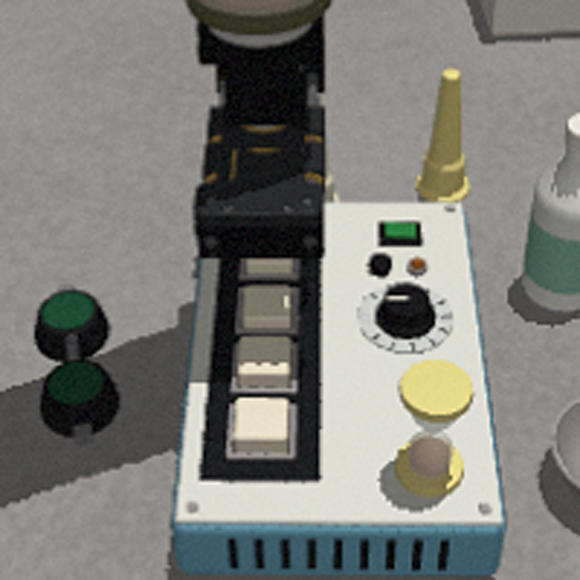

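View pics/top2c.png

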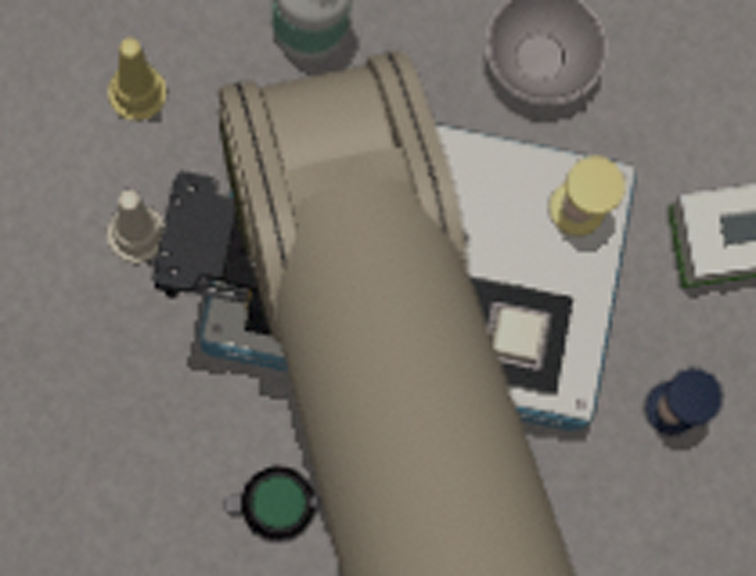

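Call:
arm_command(
  moves=[
    {"gripper": 0,"linear": [0,0,0],"rotation": [0,0,0]},
  ],
)

```text
time: 4.25
tcp_pos: [0.5366, -0.0184, 0.0737]
tcp_rot: [3.126, -0.306, 0.007]
wrist_force: [-0.9, -0.7, 3.9]
opening: 0.0006
```

Call:
arm_command(
  moves=[
    {"gripper": 0,"linear": [0,0,-0.001],"rotation": [0,0,0]},
    {"gripper": 0,"linear": [0,0,0],"rotation": [0,0,0]},
  ],
)

```text
time: 4.5
tcp_pos: [0.5365, -0.0183, 0.0747]
tcp_rot: [3.126, -0.306, 0.006]
wrist_force: [-1.3, 0.1, 4.6]
opening: 0.0004
```

```bash
python3 - <<'E'
from h import *
s=read_state();print(s['tcp_pos'].round(5),s['wrist_force'].round(2),s['moment'].round(3))
# where do nozzle / bottle stand
for nm,uv,z in(("nozzle1 foot",(267,212),0),("nozzle1 tip",(266,200),.113),("nozzle2",(267,173),0),("nozzle2tip",(266,157),.113),("bottle cap",(318,132),.15),("sandgl top",(395,197),.137)):
    print(nm,plane("top",uv,z).round(3))
E
```

```text
[ 0.53654 -0.01834  0.07472] [-1.26  0.07  4.62] [0.017 0.22  0.018]
nozzle1 foot [0.582 0.102 0.   ]
nozzle1 tip [0.588 0.099 0.113]
nozzle2 [0.688 0.104 0.   ]
nozzle2tip [0.696 0.102 0.113]
bottle cap [ 0.75  -0.024  0.15 ]
sandgl top [ 0.595 -0.209  0.137]
```

Key 1 gives: it sank about 3.3 mm at roughly 4 N once settled. The 12.6 N reading was a short transient. On to key 2.

Call:
arm_command(
  moves=[
    {"gripper": 0,"linear": [0,0,-0.015],"rotation": [0,0,0]},
    {"gripper": 0,"linear": [0,0.025,0],"rotation": [0,0,0]},
    {"gripper": 0,"linear": [0,0.025,0],"rotation": [0,0,0]},
    {"gripper": 0,"linear": [0,0,0.006],"rotation": [0,0,0]},
    {"gripper": 0,"linear": [0,0,0],"rotation": [0,0,0]},
  ],
)

```text
time: 5.12
tcp_pos: [0.5264, -0.0666, 0.0834]
tcp_rot: [-3.127, 0.305, -0.005]
wrist_force: [-0.5, -0.0, 0.1]
opening: 0.0005
```

```bash
python3 g.py 2 .077
```

```text
t 5.125 tcp [ 0.5264 -0.0666  0.0834] tool delta [0.0008 0.001  0.0064] rot [-0.0004 -0.003  -0.0004] F [-0.55 -0.    0.08] open 0.00046213211356062404 q [ 0.56  0.31 -0.6   1.85  0.2   1.04 -1.88]
```

Call:
arm_command(
  moves=[
    {"gripper": 0,"linear": [0.001,0.001,0.004],"rotation": [0,0,0]},
    {"gripper": 0,"linear": [0,0,0.003],"rotation": [0,0,0]},
    {"gripper": 0,"linear": [0,0,0.001],"rotation": [0,0,0]},
    {"gripper": 0,"linear": [0,0,0.001],"rotation": [0,0,0]},
    {"gripper": 0,"linear": [0,0,0],"rotation": [0,0,0]},
  ],
)

```text
time: 5.75
tcp_pos: [0.5274, -0.0685, 0.0745]
tcp_rot: [3.126, -0.306, 0.006]
wrist_force: [0.1, 0.2, -0.1]
opening: 0.0004
```

Call:
arm_command(
  moves=[
    {"gripper": 0,"linear": [0,0,0.001],"rotation": [0,0,0]},
    {"gripper": 0,"linear": [0,0,0],"rotation": [0,0,0]},
  ],
)

```text
time: 6.0
tcp_pos: [0.5274, -0.0686, 0.0735]
tcp_rot: [3.126, -0.306, 0.006]
wrist_force: [-0.5, 0.6, -0.4]
opening: 0.0003
```

Call:
arm_command(
  moves=[
    {"gripper": 0,"linear": [0,0,0.001],"rotation": [0,0,0]},
    {"gripper": 0,"linear": [0,0,0],"rotation": [0,0,0]},
  ],
)

```text
time: 6.25
tcp_pos: [0.5275, -0.0686, 0.0726]
tcp_rot: [3.126, -0.306, 0.006]
wrist_force: [0.5, -0.2, 2.0]
opening: 0.0006
```

Call:
arm_command(
  moves=[
    {"gripper": 0,"linear": [0,0,0.0005],"rotation": [0,0,0]},
    {"gripper": 0,"linear": [0,0,0],"rotation": [0,0,0]},
  ],
)

```text
time: 6.5
tcp_pos: [0.5275, -0.0686, 0.0724]
tcp_rot: [3.126, -0.306, 0.006]
wrist_force: [-1.7, 0.9, 5.7]
opening: 0.0004
```

Key 2 sits about 5 mm low and is stiff: only 0.2 mm of give for about 4 N. It looks like the latched one. I'll back off and tap keys 3 and 4 in order first.

Call:
arm_command(
  moves=[
    {"gripper": 0,"linear": [0,0,-0.016],"rotation": [0,0,0]},
    {"gripper": 0,"linear": [0,0.025,0],"rotation": [0,0,0]},
    {"gripper": 0,"linear": [0,0.025,0],"rotation": [0,0,0]},
    {"gripper": 0,"linear": [0,0,0.006],"rotation": [0,0,0]},
    {"gripper": 0,"linear": [0,0,0],"rotation": [0,0,0]},
  ],
)

```text
time: 7.12
tcp_pos: [0.5176, -0.1169, 0.0821]
tcp_rot: [-3.127, 0.305, -0.005]
wrist_force: [-0.1, -0.7, -0.6]
opening: 0.001
```

```bash
python3 g.py 3 .077
```

```text
t 7.125 tcp [ 0.5176 -0.1169  0.0821] tool delta [-0.0005 -0.      0.0051] rot [-0.0004 -0.0033 -0.0005] F [-0.09 -0.69 -0.55] open 0.0009970548102865855 q [ 0.64  0.31 -0.57  1.85  0.19  1.04 -1.78]
```

Call:
arm_command(
  moves=[
    {"gripper": 0,"linear": [0,0,0.003],"rotation": [0,0,0]},
    {"gripper": 0,"linear": [0,0,0.002],"rotation": [0,0,0]},
    {"gripper": 0,"linear": [0,0,0.001],"rotation": [0,0,0]},
    {"gripper": 0,"linear": [0,0,0],"rotation": [0,0,0]},
  ],
)

```text
time: 7.62
tcp_pos: [0.5179, -0.1172, 0.0762]
tcp_rot: [3.127, -0.305, 0.006]
wrist_force: [-0.4, 0.7, 1.8]
opening: 0.0003
```

Call:
arm_command(
  moves=[
    {"gripper": 0,"linear": [0,0,0.001],"rotation": [0,0,0]},
    {"gripper": 0,"linear": [0,0,0.001],"rotation": [0,0,0]},
    {"gripper": 0,"linear": [0,0,0],"rotation": [0,0,0]},
  ],
)

```text
time: 8.0
tcp_pos: [0.518, -0.1173, 0.0745]
tcp_rot: [3.126, -0.306, 0.006]
wrist_force: [-2.1, 2.3, 6.4]
opening: 0.0003
```

Call:
arm_command(
  moves=[
    {"gripper": 0,"linear": [0,0,0.0005],"rotation": [0,0,0]},
    {"gripper": 0,"linear": [0,0,0],"rotation": [0,0,0]},
  ],
)

```text
time: 8.25
tcp_pos: [0.518, -0.1174, 0.074]
tcp_rot: [3.126, -0.306, 0.007]
wrist_force: [-0.3, 2.7, 5.5]
opening: 0.0006
```

Key 3 gives too, sinking about 3 mm. Now key 4.

Call:
arm_command(
  moves=[
    {"gripper": 0,"linear": [0,0,-0.015],"rotation": [0,0,0]},
    {"gripper": 0,"linear": [0,0.025,0],"rotation": [0,0,0]},
    {"gripper": 0,"linear": [0,0.025,0],"rotation": [0,0,0]},
    {"gripper": 0,"linear": [0,0,0.006],"rotation": [0,0,0]},
    {"gripper": 0,"linear": [0,0,0],"rotation": [0,0,0]},
  ],
)

```text
time: 8.88
tcp_pos: [0.5078, -0.1662, 0.0824]
tcp_rot: [3.127, -0.306, 0.005]
wrist_force: [0.2, -0.1, -0.3]
opening: 0.0005
```

```bash
python3 g.py 4 .077
```

```text
t 8.875 tcp [ 0.5078 -0.1662  0.0824] tool delta [-0.0002 -0.0005  0.0054] rot [-0.0002 -0.003  -0.0009] F [ 0.2  -0.09 -0.33] open 0.0004904317316438595 q [ 0.71  0.31 -0.55  1.84  0.18  1.04 -1.68]
```

Call:
arm_command(
  moves=[
    {"gripper": 0,"linear": [0,0,0.003],"rotation": [0,0,0]},
    {"gripper": 0,"linear": [0,0,0.002],"rotation": [0,0,0]},
    {"gripper": 0,"linear": [0,0,0.001],"rotation": [0,0,0]},
    {"gripper": 0,"linear": [0,0,0],"rotation": [0,0,0]},
  ],
)

```text
time: 9.38
tcp_pos: [0.5082, -0.1663, 0.0766]
tcp_rot: [3.127, -0.305, 0.006]
wrist_force: [0.6, 1.7, 0.7]
opening: 0.0005
```

Call:
arm_command(
  moves=[
    {"gripper": 0,"linear": [0,0,0.001],"rotation": [0,0,0]},
    {"gripper": 0,"linear": [0,0,0.001],"rotation": [0,0,0]},
    {"gripper": 0,"linear": [0,0,0],"rotation": [0,0,0]},
  ],
)

```text
time: 9.75
tcp_pos: [0.5082, -0.1665, 0.0748]
tcp_rot: [3.126, -0.306, 0.006]
wrist_force: [-1.3, 2.8, 4.2]
opening: 0.0006
```

Call:
arm_command(
  moves=[
    {"gripper": 0,"linear": [0,0,0.0005],"rotation": [0,0,0]},
    {"gripper": 0,"linear": [0,0,0],"rotation": [0,0,0]},
  ],
)

```text
time: 10.0
tcp_pos: [0.5082, -0.1665, 0.0744]
tcp_rot: [3.126, -0.306, 0.006]
wrist_force: [-1.0, 3.1, 4.8]
opening: 0.0001
```

Key 4 gives (about 2.6 mm). Back to key 2 to press it.

Call:
arm_command(
  moves=[
    {"gripper": 0,"linear": [0,0,-0.016],"rotation": [0,0,0]},
    {"gripper": 0,"linear": [0,-0.05,0],"rotation": [0,0,0]},
    {"gripper": 0,"linear": [0,-0.05,0],"rotation": [0,0,0]},
    {"gripper": 0,"linear": [0,0,0.01],"rotation": [0,0,0]},
    {"gripper": 0,"linear": [0,0,0],"rotation": [0,0,0]},
  ],
)

```text
time: 10.62
tcp_pos: [0.5269, -0.0694, 0.0798]
tcp_rot: [3.126, -0.306, 0.004]
wrist_force: [0.7, 0.6, -0.4]
opening: 0.0003
```

```bash
python3 g.py 2 .070
```

```text
t 10.625 tcp [ 0.5269 -0.0694  0.0798] tool delta [-0.0003 -0.0017  0.0098] rot [ 0.0008 -0.0027 -0.0012] F [ 0.72  0.62 -0.43] open 0.00033814330876559047 q [ 0.56  0.32 -0.6   1.85  0.21  1.04 -1.88]
```

Call:
arm_command(
  moves=[
    {"gripper": 0,"linear": [0,-0.001,0.005],"rotation": [0,0,0]},
    {"gripper": 0,"linear": [0,0,0.002],"rotation": [0,0,0]},
    {"gripper": 0,"linear": [0,0,0.002],"rotation": [0,0,0]},
    {"gripper": 0,"linear": [0,0,0.001],"rotation": [0,0,0]},
    {"gripper": 0,"linear": [0,0,0],"rotation": [0,0,0]},
  ],
)

```text
time: 11.25
tcp_pos: [0.5275, -0.0685, 0.0705]
tcp_rot: [3.125, -0.307, 0.005]
wrist_force: [-3.7, -1.1, 6.3]
opening: 0.0003
```

Call:
arm_command(
  moves=[
    {"gripper": 0,"linear": [0,0,0.001],"rotation": [0,0,0]},
    {"gripper": 0,"linear": [0,0,0],"rotation": [0,0,0]},
  ],
)

```text
time: 11.5
tcp_pos: [0.5275, -0.0685, 0.0696]
tcp_rot: [3.125, -0.308, 0.005]
wrist_force: [-3.6, -0.8, 8.1]
opening: 0.0004
```

Call:
arm_command(
  moves=[
    {"gripper": 0,"linear": [0,0,0.001],"rotation": [0,0,0]},
    {"gripper": 0,"linear": [0,0,0],"rotation": [0,0,0]},
  ],
)

```text
time: 11.75
tcp_pos: [0.5275, -0.0686, 0.0686]
tcp_rot: [3.125, -0.308, 0.005]
wrist_force: [-4.5, -1.4, 8.5]
opening: 0.0002
```

Call:
arm_command(
  moves=[
    {"gripper": 0,"linear": [0,0,-0.03],"rotation": [0,0,0]},
    {"gripper": 0,"linear": [0,0,-0.06],"rotation": [0,0,0]},
    {"gripper": 0,"linear": [-0.02,0.06,-0.06],"rotation": [0,0,0]},
    {"gripper": 0,"linear": [-0.02,0.06,0],"rotation": [0,0,0]},
    {"gripper": 0,"linear": [-0.02,0.06,0],"rotation": [0,0,0]},
  ],
)

```text
time: 12.38
tcp_pos: [0.4421, -0.2174, 0.2017]
tcp_rot: [3.125, -0.306, 0.008]
wrist_force: [0.5, -0.3, 0.5]
opening: 0.0006
```

Call:
arm_command(
  moves=[
    {"gripper": 0,"linear": [-0.02,0.06,0],"rotation": [0,0,0]},
    {"gripper": 0,"linear": [-0.02,0.06,0],"rotation": [0,0,0]},
    {"gripper": 0,"linear": [-0.02,0.06,0],"rotation": [0,0,0]},
    {"gripper": 0,"linear": [0,0,0],"rotation": [0,0,0]},
  ],
)

```text
time: 12.88
tcp_pos: [0.3465, -0.383, 0.2003]
tcp_rot: [3.124, -0.32, 0.004]
wrist_force: [-0.0, 0.5, -0.1]
opening: 0.0007
```

```bash
python3 - <<'E'
from h import *
t=snapshot("top");s=snapshot("side")
cv2.imwrite('pics/top3.png',t);cv2.imwrite('pics/side3.png',s)
cv2.imwrite('pics/side3c.png',cv2.resize(s[210:350,190:370],None,fx=4.2,fy=4.2,interpolation=cv2.INTER_CUBIC))
def caps(im,roi,th):
    x0,y0,x1,y1=roi
    g=cv2.cvtColor(im,cv2.COLOR_BGR2GRAY)[y0:y1,x0:x1]
    n,l,st,c=cv2.connectedComponentsWithStats((g>th).astype(np.uint8))
    return [c[i]+[x0,y0] for i in range(1,n) if 60<st[i][4]<700 and st[i][3]<30]
T=caps(t,(295,205,392,260),170);S=caps(s,(252,225,292,318),170)
T.sort(key=lambda c:c[0]);S.sort(key=lambda c:c[1]);print(T,S)
for a,b in zip(T,S): print(tri(a,b))
E
```

```text
[array([314. , 224.5]), array([333.9375  , 228.734375]), array([353.784, 232.856]), array([373.64285714, 236.88888889])] [array([272.5       , 234.05232558]), array([271.48958333, 252.578125  ]), array([270.65044248, 272.0619469 ]), array([269.38403042, 294.17110266])]
(array([ 0.53701534, -0.01868196,  0.07533238]), np.float64(0.001212482874158507))
(array([ 0.52718037, -0.0679464 ,  0.07428641]), np.float64(0.0009361498608278521))
(array([ 0.51763487, -0.11688661,  0.07486428]), np.float64(0.0012691053591790684))
(array([ 0.50793056, -0.16611015,  0.07433787]), np.float64(0.0005399822693614022))
```

View pics/side3c.png

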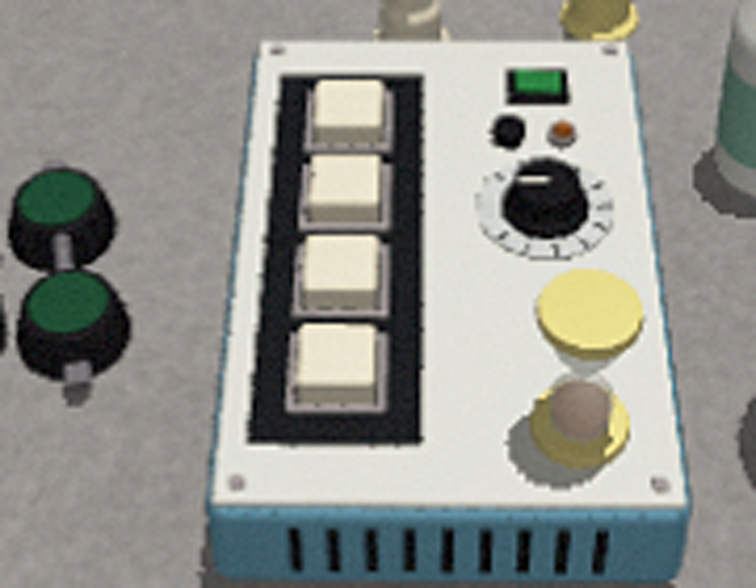

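View pics/top3.png

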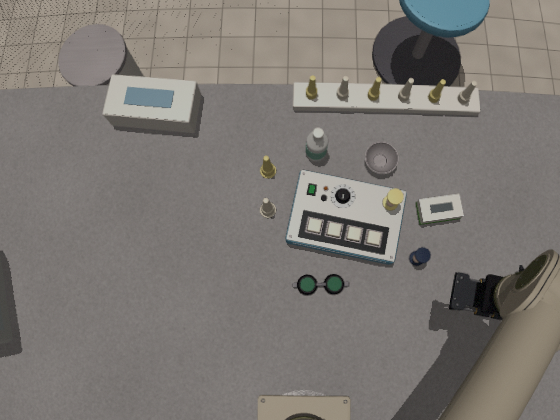

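In the pictures all four caps are now level, at triangulated heights of 74.3 to 75.3 mm. Key 2 read 70.1 mm before. Everything around the unit stands as before (goggles (320,285), nozzles (267,165) and (267,207), sand-glasses (395,198) and (421,257)), and the arm is clear at about (490,295).

```bash
python3 -c "
from station import *
print(hand_in())"
```

```text
the job is handed in; nothing more can be done
None
```

Key 2 was the latched key. I pressed it in and let go, and it sprang up level with the others; the job is handed in at about 13 s of the 48 s allowed.

**Tapping:** I went from key 1 to key 4 with shut fingertips. Keys 1, 3 and 4 gave about 2.5–3.3 mm at roughly 4–5.5 N. Key 2 sat about 5 mm low and hardly moved at the 2–5.7 N readings.

**Pressing:** I pushed key 2 about 4 mm below its latched level, at about 8.5 N, then let go and drew the arm clear.

**Last checks:**
- **Keys:** The two camera views put all four caps at 74.3–75.3 mm; key 2 had read 70.1 mm before. These heights read about 2 mm below the nominal 77 mm for all four keys, which is within the camera calibration.
- **Surroundings:** By eye, nothing around the unit has moved in the before and after pictures.
- **Forces:** The wrist force was near zero at the end. On key 1 there was one brief reading of 12.6 N that fell back to about 4 N. It was well under 60 N, and that key did not latch.

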